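# Sweep the loose nuts off the sorting board into the blue bin

### The job

Using the fingertips as a brush, sweep the three loose hex nuts along the white sorting board and over its open end into the blue bin. Push them only, never lifting them off the board, let none fall into the red bin, and leave the tin, the tape measure and everything else where it stands.

Things in the scene. Friction and masses are not known exactly. Their poses are not given: they have to be found in the camera images.
- sorting_board: Fixed white board on the bench, its top 85 mm above the bench and 270 mm (x) by 360 mm (y). Origin: on the bench under the board's centre. Its y axis runs along its length, its x axis across. Wooden rims, 10 mm thick, stand 12 mm above the top outside the two long sides (inner faces at x = +-135 mm). The two ends (y = +-180 mm) are open: what is pushed over an end drops into the bin there.
- blue_bin: Fixed blue open bin, 250 mm (x) by 140 mm (y) outside, 65 mm high, walls and floor 4 mm; empty. Origin: centre of its underside, on the bench. It stands at one open end of the board (either one), axes parallel to the board's, centre 236 mm from the board's centre, its near wall 14 mm back under the board's end, all of it below the board's top.
- red_bin: Fixed red open bin of the same size, with a few bolts in it, at the board's other open end. Not for the nuts.
- nut1_center (a point): Dark steel hex nut, 30 mm across flats (34.6 mm across corners), 16 mm high, about 65 g, lying flat on the sorting board; this point is its centre, 8 mm above the board's top at the start. Its flats may face any way.
- nut2_center (a point): Dark steel hex nut, 30 mm across flats (34.6 mm across corners), 16 mm high, about 65 g, lying flat on the sorting board; this point is its centre, 8 mm above the board's top at the start. Its flats may face any way.
- nut3_center (a point): Dark steel hex nut, 30 mm across flats (34.6 mm across corners), 16 mm high, about 65 g, lying flat on the sorting board; this point is its centre, 8 mm above the board's top at the start. Its flats may face any way.
- wax_tin: Small round green tin with a brass lid, 41 mm diameter, 35 mm high, loose, standing on the middle strip of the board (the nuts start 50 mm or more to either side of the board's long centre line). Origin: centre of its underside. Leave alone.
- tape_measure: Yellow and black tape measure, 30 mm (x) by 56 mm (y) (the small steel hook sticks out 8 mm more at +y), 48 mm high, loose, standing on the middle strip of the board. Origin: centre of its underside. Leave alone.
- glue_bottle: White bottle, 56 mm diameter, 150 mm high, loose on the bench beyond the board. Origin: centre of its underside. Leave alone.
- screwdriver: Screwdriver lying on the bench at the left. Leave alone.
- utility_knife: Yellow utility knife, 150 mm long, lying on the bench at the robot's right. Leave alone.
- mug: Blue mug, 80 mm diameter, 95 mm high, on the bench at the left. Origin: centre of its underside. Leave alone.
- filler_can: Can, 90 mm diameter, 120 mm high, on the bench at the right. Origin: centre of its underside. Leave alone.

How it is judged:
By the outcome, as a careful person would: the job done as asked, in the order asked, and still so for the second after the job is handed in, with the robot touching nothing.
It also fails if it takes over 72 s, if anything falls off the work surface, if the arm or the gripper's body presses on something with over 40 N, if the wrist force passes 120 N, or if a joint passes its speed limit or range.

### The arm

A 6-joint arm with a two-finger parallel gripper is mounted at the origin on the work surface. World frame = base frame: x ahead of the robot, y to its left, z up, the work surface at z = 0. Lengths are in m, angles in rad, forces in N, time in s.
With the tool pointing down it reaches from about 0.375 to 0.75 m from the base axis. Payload 9 kg.
Tool frame: the origin (TCP) lies at the very end of the fingers, on their centre line; the grasp point (between the pads) lies tcp_to_grasp behind it (tcp_to_grasp is the distance from the TCP to the grasp point, in m); z points along the fingers, y is the line along which they close (so a half turn about z gives the same grasp; the last joint's range is limited). The gripper opens to 85 mm and grips with 20 to 120 N. Pads are 22 mm wide; open, the fingers measure 114 mm over their backs; the gripper's body (76 mm by 85 mm) begins 54 mm behind the grasp point. The pads swing forward as they close: fully open they stand 13 mm farther back than shut.
Start: joints at [-1.546, 0.104, 0.097, 1.564, 0, 1.353], TCP at [0.144, -0.582, 0.231] pointing down, gripper open.
Joint ranges: [-2.99, 2.99], [-0.84, 1.86], [-1.1, 1.16], [-1.84, 2.11], [-1.51, 1.56], [-3.14, 3.14]. Speed limits (rad/s): [2.22, 2.22, 2.57, 3.14, 3.14, 3.14].

### API

Orientations are given as [roll, pitch, yaw] about the fixed x, y, z axes, in that order (R = Rz(yaw) Ry(pitch) Rx(roll)).
In Python, from plant import state, capture, get_calibration, finish_job, recognise, tcp_to_grasp gives the robot as it stands.
- The arm moves only by the shell command python3 -m crank 'ROWS'. ROWS is JSON, one flat list of numbers, 7 for each row, row after row: the shift along the tool's x, y, z scaled (see below), then the turn, a rotation vector about the tool's x, y, z scaled (see below), then the finger opening in mm, from 0 to 85.4. A call has 1 to 10 rows; each row shifts and turns the commanded pose from where the row before left it, along the tool's axes as they then stand; what a row does not reach is not made up. The controller multiplies each number of a shift by 0.02 m and each number of a turn by 4 degrees. A row lasts 1/12 s, in which the tool goes at most 41.7 mm and 7.16 degrees, less where a joint would pass 70% of its speed; a pose out of reach is approached as far as the arm can. A call with a number of a shift or a turn outside -1 to 1 is refused whole. A call with a gripper value outside its range is refused whole. The fingers move at their own pace and stop on an object; the grip force is fixed at half the most. Time passes only in rows, so rows that do not move let the fingers close. It gives the time, the measured TCP pose, the force, the opening and the grip force at its end, in the units of the state.
- state(): the state, without advancing time (a new reading comes with each control period).
- capture(name): name is "scene" or "top"; returns the picture (420x560x3 uint8, blue, green, red); there is no depth.
- get_calibration(name): a dict with "fx", "fy", "cx", "cy" (pixels), "dist_coeffs" ([k1, k2, p1, p2, k3] as OpenCV has them; the pictures are not rectified), "rvec" (rotation vector, rad) and "tvec" (3), from world to camera coordinates, as OpenCV has them. Camera axes: x right, y down, z forward; pixel columns grow to the right and rows downward; lengths in m; the calibration is good to about 2 mm. A picture is of the moment at which its call begins. get_calibration takes no time and is no camera call.
- finish_job(): hands the job in; it is judged then, once.
Trained networks look in the newest picture that a camera, given by its name, has taken for a name from the list of things; names that differ only in an ending like _2 or _b are one class to them, and where a whole thing is asked for, a point or a joint stands for the part that bears it (a point fixed in the world has none). Each returns a list of dicts, best first, with "score" (0 to 1); they miss things now and then, are a little off and sometimes report something else, mostly with a low value. They report only what shows in the picture. A call takes as long as a camera call.
- recognise(camera, name): "at" ([column, row] in pixels, amid what is visible of it).
The state is a dict: "t": time; "joint_positions": joint angles; "qd": joint speeds; "tau": joint torques, N m; "tcp_pos": TCP position; "tcp_rot": TCP orientation; "wrist_force": force on the tool from outside, world axes, zero at the start; "ft_torque": the same for the moment, N m; "gripper_width": finger opening in m; "gripper_force": force on a finger pad.
Only numpy, scipy, OpenCV 4.12 (cv2) and the standard library are available. Lean on these libraries where they do the work, as an engineer would, in place of code of your own. Each camera call takes 0.05 s, during which the arm holds its last target. There are 200 camera calls.

## Working session

There is one attempt and no reset: what is moved stays moved. The work goes in short steps, Python scripts to look and compute and a shell command to move; the robot and the scene stay as the last step left them, time stands still between calls to the robot, and variables do not carry over. Pictures are saved under pics/ and viewed, at most 10 in all, crops included, and the job is handed in when it is done.

```bash
mkdir -p pics
cat > h.py <<'E'
import numpy as np,cv2
from plant import *
def ray(cam,px,z):
    c=get_calibration(cam);K=np.array([[c['fx'],0,c['cx']],[0,c['fy'],c['cy']],[0,0,1.]])
    u=cv2.undistortPoints(np.array([[px]],float),K,np.array(c['dist_coeffs'],float))[0,0]
    R=cv2.Rodrigues(np.array(c['rvec'],float))[0];t=np.array(c['tvec'],float).ravel()
    o=-R.T@t;d=R.T@np.array([u[0],u[1],1]);return o+d*(z-o[2])/d[2]
E
python3 - <<'E'
from h import *
for n in('top','scene'):
    cv2.imwrite(f'pics/{n}0.png',capture(n))
for n,z in [('nut1_center',.093),('wax_tin',.1),('tape_measure',.12),('blue_bin',.03),('red_bin',.03),('sorting_board',.085),('glue_bottle',.1)]:
    for c in('top','scene'):
        for r in recognise(c,n)[:5]: print(n,c,round(r['score'],2),np.round(r['at']),ray(c,r['at'],z).round(3))
s=state();print(s['tcp_pos'],s['tcp_rot'],s['gripper_width'],tcp_to_grasp)
E
```

```text
nut1_center top 0.5 [292. 234.] [ 0.486 -0.062  0.093]
nut1_center scene 0.5 [272. 180.] [ 0.473 -0.058  0.093]
nut1_center scene 0.32 [269. 219.] [ 0.619 -0.028  0.093]
wax_tin scene 0.63 [268. 197.] [ 0.544 -0.053  0.1  ]
tape_measure top 0.53 [229. 214.] [0.548 0.139 0.12 ]
tape_measure scene 0.53 [326. 207.] [0.555 0.137 0.12 ]
blue_bin top 0.93 [187. 217.] [0.552 0.285 0.03 ]
red_bin top 0.88 [334. 222.] [ 0.533 -0.209  0.03 ]
red_bin scene 0.81 [224. 198.] [ 0.536 -0.213  0.03 ]
sorting_board top 0.57 [262. 219.] [0.537 0.033 0.085]
sorting_board top 0.54 [418. 215.] [ 0.547 -0.481  0.085]
sorting_board scene 0.57 [296. 214.] [0.58  0.05  0.085]
glue_bottle top 0.84 [261. 145.] [0.781 0.037 0.1  ]
glue_bottle scene 0.73 [278. 280.] [0.818 0.049 0.1  ]
glue_bottle scene 0.72 [270. 218.] [ 0.622 -0.027  0.1  ]
glue_bottle scene 0.68 [329. 208.] [0.543 0.146 0.1  ]
[ 0.14426893 -0.58242231  0.23136227] [3.14145822e+00 6.22191783e-05 2.42802161e-01] 0.08552977931812301 0.0187
```

View pics/top0.png

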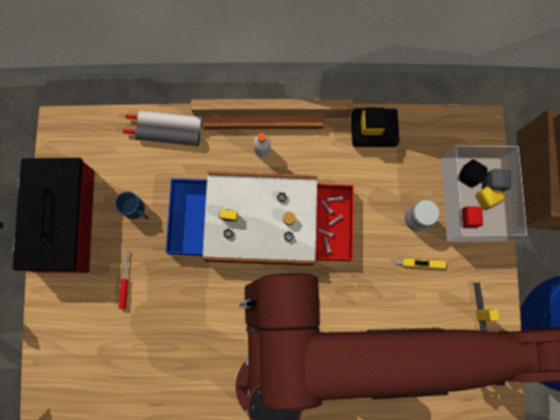

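View pics/scene0.png

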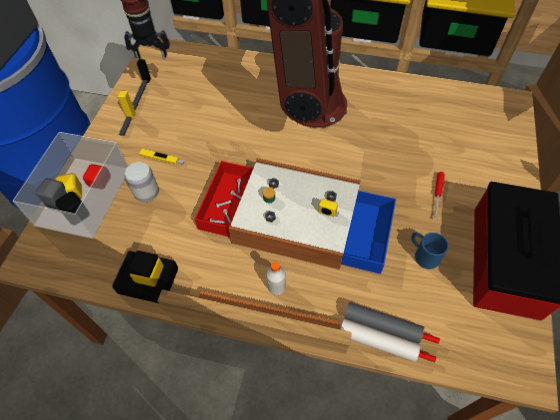

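The top view shows nuts at about (282,198), (289,237) and (228,234), the tin at (289,218) and the tape at (229,215). The blue bin is at the left (+y) and the red bin at the right. The scene view agrees. Next I'll enlarge the board.

Run:
```python
from h import *
im=cv2.imread('pics/top0.png')[165:275,160:360]
cv2.imwrite('pics/crop.png',cv2.resize(im,None,fx=4,fy=4,interpolation=cv2.INTER_CUBIC))
im=cv2.imread('pics/scene0.png')[150:280,190:400]
cv2.imwrite('pics/crop2.png',cv2.resize(im,None,fx=3.8,fy=3.8,interpolation=cv2.INTER_CUBIC))
```

```text
(no output)
```

View pics/crop.png

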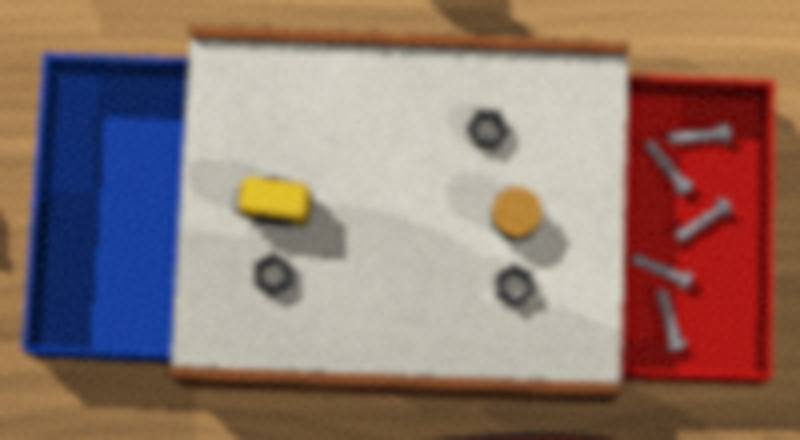

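View pics/crop2.png

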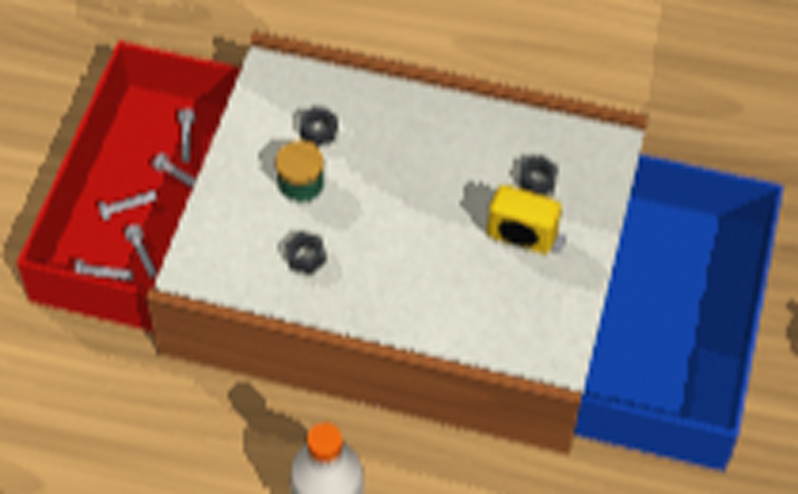

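The top crop shows nuts at (488,130), (514,287) and (275,276), the tin lid at (517,213), and the tape at (274,200). The board corners are about (190,42), (628,55), (622,384) and (173,370). The scene crop has the nuts at (318,125), (536,173) and (304,252).

Run:
```python
from h import *
T=lambda x,y:((x+.5)/4-.5+160,(y+.5)/4-.5+165)
S=lambda x,y:((x+.5)/3.8-.5+190,(y+.5)/3.8-.5+150)
P={'nA':(488,130,.095),'nB':(514,287,.095),'nC':(275,276,.095),'tin':(517,213,.12),'tape':(274,200,.133),'c++':(190,42,.085),'c+-':(628,55,.085),'c--':(622,384,.085),'c-+':(173,370,.085)}
W={k:ray('top',T(x,y),z) for k,(x,y,z) in P.items()}
for k,v in W.items(): print(k,v.round(4))
for k,p,z in [('nA',(304,252),.095),('nB',(318,125),.095),('nC',(536,173),.095),('tin',(300,157),.12),('c++',(582,396),.085),('c+-',(155,292),.085),('c--',(252,47),.085),('c-+',(645,125),.085)]: print('scene',k,ray('scene',S(*p),z).round(4))
C=(W['c++']+W['c+-']+W['c--']+W['c-+'])/4
d=W['c++']+W['c-+']-W['c+-']-W['c--'];a=np.arctan2(-d[0],d[1]);print('board',C,np.degrees(a),np.linalg.norm(d)/2)
R=np.array([[np.cos(a),np.sin(a)],[-np.sin(a),np.cos(a)]])
for k,v in W.items(): print(k,(R@(v-C)[:2]).round(4)*1000)
```

```text
nA [ 0.6068 -0.0307  0.095 ]
nB [ 0.478  -0.0504  0.095 ]
nC [0.4878 0.1414 0.095 ]
tin [ 0.5341 -0.0525  0.12  ]
tape [0.5431 0.1399 0.133 ]
c++ [0.684  0.2142 0.085 ]
c+- [ 0.6716 -0.1471  0.085 ]
c-- [ 0.4004 -0.1367  0.085 ]
c-+ [0.4133 0.2235 0.085 ]
scene nA [ 0.6107 -0.0298  0.095 ]
scene nB [ 0.4819 -0.05    0.095 ]
scene nC [0.49   0.1428 0.095 ]
scene tin [ 0.5353 -0.0515  0.12  ]
scene c++ [0.686  0.2151 0.085 ]
scene c+- [ 0.6697 -0.1416  0.085 ]
scene c-- [ 0.4032 -0.1313  0.085 ]
scene c-+ [0.4117 0.2259 0.085 ]
board [0.54234266 0.03847664 0.085     ] -2.0104020604050277 0.3609879768258909
nA [ 66.8 -66.9]
nB [-61.2 -91.1]
nC [-58.1 100.9]
tin [ -5.1 -91.2]
tape [ -2.8 101.4]
c++ [135.4 180.6]
c+- [ 135.7 -180.9]
c-- [-135.7 -180.1]
c-+ [-135.4  180.4]
```

Board frame: centre (0.542, 0.0385), turned -2.0°, which fits the 270×360 size. At yaw 88° the tool's x axis is board +y (towards blue) and its y axis is board +x. I'll turn there first, with the fingers 15 mm apart so the pair makes a stable brush about 44 mm wide.

```bash
python3 -m crank '[0,0,0,0,0,-1,15, 0,0,0,0,0,-1,15, 0,0,0,0,0,-1,15, 0,0,0,0,0,-1,15, 0,0,0,0,0,-1,15, 0,0,0,0,0,-1,15, 0,0,0,0,0,-1,15, 0,0,0,0,0,-1,15, 0,0,0,0,0,-1,15, 0,0,0,0,0,-1,15]' && python3 -m crank '[0,0,0,0,0,-1,15, 0,0,0,0,0,-1,15, 0,0,0,0,0,-1,15, 0,0,0,0,0,-1,15, 0,0,0,0,0,-1,15, 0,0,0,0,0,-1,15, 0,0,0,0,0,-1,15, 0,0,0,0,0,-1,15, 0,0,0,0,0,-0.52,15, 0,0,0,0,0,0,15]'
```

```text
t: 1.63
tcp_pos: [0.1443, -0.5824, 0.2313]
tcp_rot: [3.142, 0.0, 0.944]
wrist_force: [-0.3, -0.8, -1.5]
gripper_width: 0.0152
gripper_force: 0.0
t: 2.47
tcp_pos: [0.1443, -0.5824, 0.2313]
tcp_rot: [-3.142, 0.0, 1.537]
wrist_force: [0.8, 0.2, 0.4]
gripper_width: 0.0151
gripper_force: 0.0
```

```bash
python3 -m crank '[1,1,0,0,0,0,15, 1,1,0,0,0,0,15, 1,1,0,0,0,0,15, 1,1,0,0,0,0,15, 1,1,0,0,0,0,15, 1,1,0,0,0,0,15, 1,1,0,0,0,0,15, 1,1,0,0,0,0,15, 1,1,0,0,0,0,15, 1,1,0,0,0,0,15]' && python3 -m crank '[1,1,0,0,0,0,15, 1,1,0,0,0,0,15, 1,1,0,0,0,0,15, 1,1,0,0,0,0,15, 1,1,0,0,0,0,15, 1,0.8,0,0,0,0,15, 1,0,0,0,0,0,15, 1,0,0,0,0,0,15, 1,0,0,0,0,0,15, 1,0,0,0,0,0,15]' && python3 -m crank '[1,0,0,0,0,0,15, 1,0,0,0,0,0,15, 1,0,0,0,0,0,15, 1,0,0,0,0,0,15, 1,0,0,0,0,0,15, 1,0,0,0,0,0,15, 1,0,0,0,0,0,15, 1,0,0,0,0,0,15, 0,0,0,0,0,0,15, 0,0,0,0,0,0,15]'
cat >> h.py <<'E'
def B(p):
    a=np.radians(-2.01);d=np.array(p[:2])-[.5423,.0385]
    return np.round(1000*np.array([[np.cos(a),np.sin(a)],[-np.sin(a),np.cos(a)]])@d,1)
E
python3 -c "
from h import *
print(B(state()['tcp_pos']))"
```

```text
t: 3.3
tcp_pos: [0.352, -0.3885, 0.2315]
tcp_rot: [3.141, 0.0, 1.534]
wrist_force: [0.8, -0.5, 0.1]
gripper_width: 0.015
gripper_force: 0.0
t: 4.13
tcp_pos: [0.4741, -0.1927, 0.2313]
tcp_rot: [3.141, 0.0, 1.534]
wrist_force: [0.4, 0.1, 0.3]
gripper_width: 0.0148
gripper_force: 0.0
t: 4.97
tcp_pos: [0.4798, -0.0332, 0.2315]
tcp_rot: [3.141, 0.0, 1.536]
wrist_force: [-0.0, 0.2, 0.9]
gripper_width: 0.015
gripper_force: 0.0
[-60.  -73.9]
```

```bash
python3 -m crank '[1,0,0,0,0,0,15, 1,0,0,0,0,0,15, 1,0,0,0,0,0,15, 1,0,0,0,0,0,15, 1,0,0,0,0,0,15, 1,0,0,0,0,0,15, 0.3,0,0,0,0,0,15, 0,0,1,0,0,0,15, 0,0,1,0,0,0,15, 0,0,1,0,0,0,15]' && python3 -m crank '[0,0,1,0,0,0,15, 0,0,1,0,0,0,15, 0,0,1,0,0,0,15, 0,0,0.6,0,0,0,15, 0,0,0.4,0,0,0,15, 0,0,0.15,0,0,0,15, 0,0,0,0,0,0,15, 0,0,0,0,0,0,15]'
python3 -c "
from h import *
print(B(state()['tcp_pos']))
cv2.imwrite('pics/s1.png',cv2.resize(capture('scene')[110:280,190:400],None,fx=3.5,fy=3.5,interpolation=cv2.INTER_CUBIC))"
```

```text
t: 5.8
tcp_pos: [0.4846, 0.0911, 0.1707]
tcp_rot: [3.141, 0.001, 1.535]
wrist_force: [1.3, -0.4, -0.3]
gripper_width: 0.0148
gripper_force: 0.0
t: 6.47
tcp_pos: [0.4847, 0.0918, 0.0892]
tcp_rot: [3.14, 0.0, 1.535]
wrist_force: [0.1, -0.3, 1.2]
gripper_width: 0.0151
gripper_force: 0.0
[-59.4  51.3]
```

View pics/s1.png

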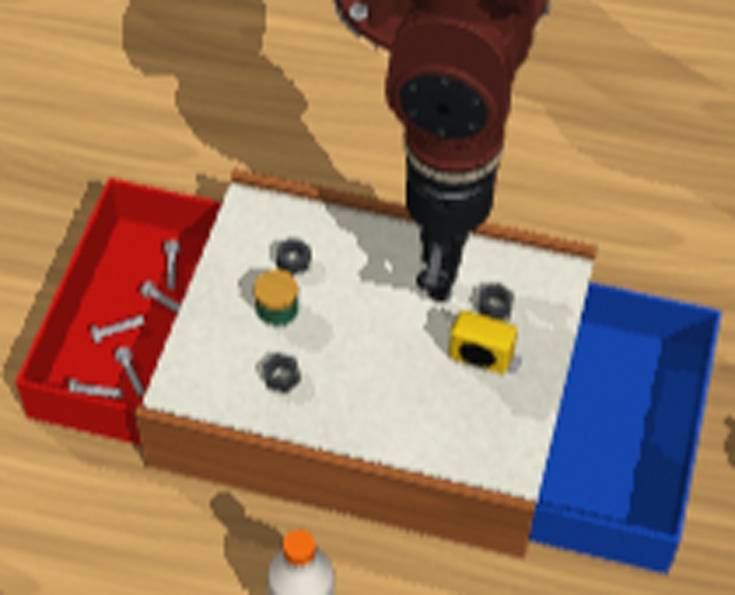

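The fingers (435,285) stand behind nut C (495,300), inside the gap between rim and tape. Now the first push.

```bash
python3 -m crank '[0.4,-0.1,0,0,0,0,15, 0.4,0,0,0,0,0,15, 0.5,0,0,0,0,0,15, 0.5,0,0,0,0,0,15, 0.5,0,0,0,0,0,15, 0.5,0,0,0,0,0,15, 0.5,0,0,0,0,0,15, 0.5,0,0,0,0,0,15, 0.5,0,0,0,0,0,15, 0.5,0,0,0,0,0,15]' && python3 -m crank '[0.5,0,0,0,0,0,15, 0.5,0,0,0,0,0,15, 0.5,0,0,0,0,0,15, 0.5,0,0,0,0,0,15, 0.3,0,0,0,0,0,15, 0,0,0,0,0,0,15, 0,0,0,0,0,0,15]'
python3 -c "
from h import *
print(B(state()['tcp_pos']))
cv2.imwrite('pics/s2.png',cv2.resize(capture('scene')[110:280,190:400],None,fx=3.5,fy=3.5,interpolation=cv2.INTER_CUBIC))"
```

```text
t: 7.35
tcp_pos: [0.4855, 0.1891, 0.0882]
tcp_rot: [3.142, 0.0, 1.536]
wrist_force: [0.6, -1.0, -1.1]
gripper_width: 0.0152
gripper_force: 0.4
t: 7.93
tcp_pos: [0.487, 0.2343, 0.0881]
tcp_rot: [-3.141, 0.0, 1.536]
wrist_force: [-0.4, -0.8, 0.3]
gripper_width: 0.015
gripper_force: 0.0
[-62.2 193.7]
```

View pics/s2.png

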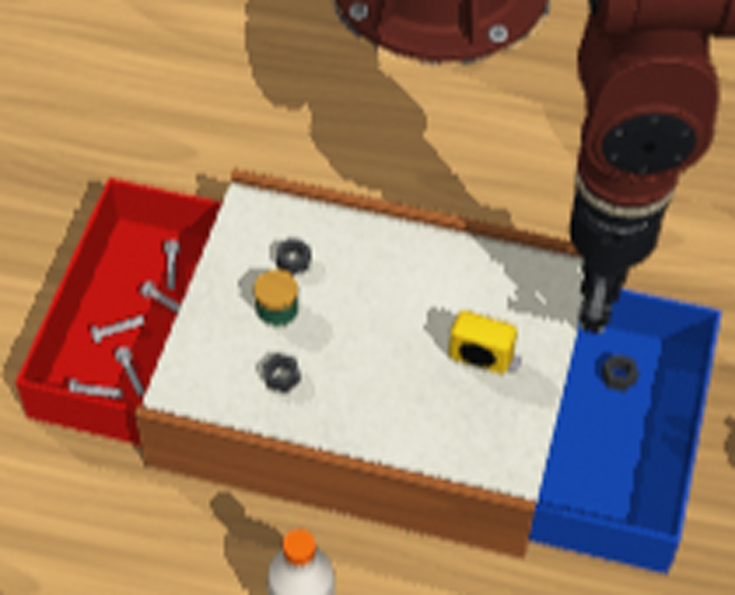

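Nut C is in the blue bin at (618,372), and the tin and tape haven't moved. Next is nut B.

```bash
python3 -m crank '[0,0,-1,0,0,0,15, 0,0,-1,0,0,0,15, -1,0,-1,0,0,0,15, -1,0,-1,0,0,0,15, -1,0,0,0,0,0,15, -1,0,0,0,0,0,15, -1,0,0,0,0,0,15, -1,0,0,0,0,0,15, -1,0,0,0,0,0,15, -1,0,0,0,0,0,15]' && python3 -m crank '[-1,0,0,0,0,0,15, -1,0,0,0,0,0,15, -1,0,0,0,0,0,15, -1,0,0,0,0,0,15, -1,0,0,0,0,0,15, -1,0,0,0,0,0,15, -1,0,0,0,0,0,15, -1,0,0,0,0,0,15, -0.7,0,0,0,0,0,15, 0,0,0,0,0,0,15]' 
python3 -c "
from h import *
print(B(state()['tcp_pos']))"
```

```text
t: 8.82
tcp_pos: [0.4813, 0.0727, 0.1683]
tcp_rot: [3.141, 0.0, 1.535]
wrist_force: [-0.6, 0.1, 1.0]
gripper_width: 0.0146
gripper_force: 0.0
t: 9.65
tcp_pos: [0.4751, -0.1024, 0.1683]
tcp_rot: [3.141, 0.001, 1.533]
wrist_force: [0.3, -0.2, -0.9]
gripper_width: 0.015
gripper_force: 0.0
[ -62.2 -143.1]
```

Descend 80 mm, check, then push 335 mm along.

```bash
python3 -m crank '[0,0,1,0,0,0,15, 0,0,1,0,0,0,15, 0,0,1,0,0,0,15, 0,0,0.6,0,0,0,15, 0,0,0.4,0,0,0,15, 0,0,0,0,0,0,15, 0.4,0,0,0,0,0,15, 0.4,0,0,0,0,0,15, 0.4,0,0,0,0,0,15, 0.4,0,0,0,0,0,15]' && python3 -m crank '[0.5,0,0,0,0,0,15, 0.5,0,0,0,0,0,15, 0.5,0,0,0,0,0,15, 0.5,0,0,0,0,0,15, 0.5,0,0,0,0,0,15, 0.5,0,0,0,0,0,15, 0.5,0,0,0,0,0,15, 0.5,0,0,0,0,0,15, 0,0,0,0,0,0,15]'
python3 -c "
from h import *
print(B(state()['tcp_pos']))
cv2.imwrite('pics/s3.png',cv2.resize(capture('scene')[110:280,190:400],None,fx=3.5,fy=3.5,interpolation=cv2.INTER_CUBIC))"
```

```text
t: 10.48
tcp_pos: [0.4771, -0.067, 0.0893]
tcp_rot: [3.14, 0.001, 1.536]
wrist_force: [0.3, 0.0, 0.8]
gripper_width: 0.0148
gripper_force: 0.4
t: 11.23
tcp_pos: [0.4791, 0.014, 0.0881]
tcp_rot: [-3.141, -0.001, 1.537]
wrist_force: [-0.9, 0.1, 0.4]
gripper_width: 0.0152
gripper_force: 0.0
[-62.3 -26.7]
```

View pics/s3.png

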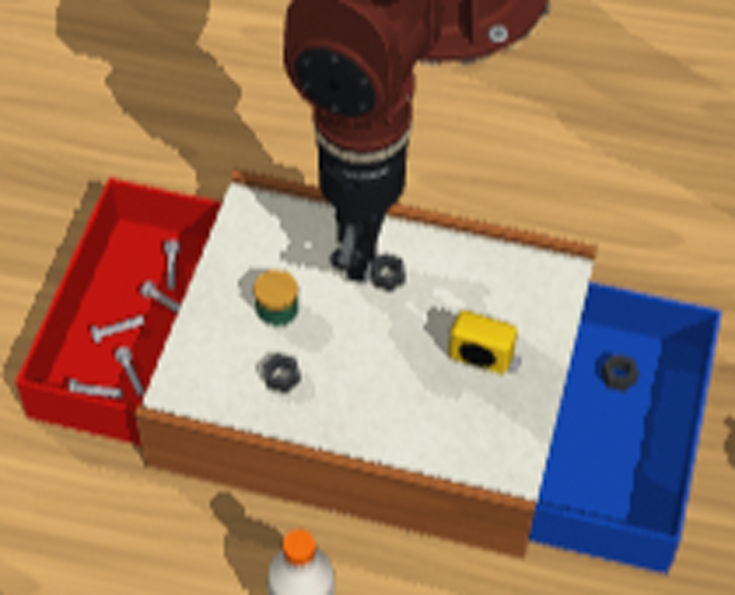

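Nut B (388,272) sits centred ahead of the fingers. I'll carry on 220 mm to the end.

```bash
python3 -m crank '[0.4,0,0,0,0,0,15, 0.5,0,0,0,0,0,15, 0.5,0,0,0,0,0,15, 0.5,0,0,0,0,0,15, 0.5,0,0,0,0,0,15, 0.5,0,0,0,0,0,15, 0.5,0,0,0,0,0,15, 0.5,0,0,0,0,0,15, 0.5,0,0,0,0,0,15, 0.5,0,0,0,0,0,15]' && python3 -m crank '[0.5,0,0,0,0,0,15, 0.5,0,0,0,0,0,15, 0.5,0,0,0,0,0,15, 0.5,0,0,0,0,0,15, 0.5,0,0,0,0,0,15, 0.5,0,0,0,0,0,15, 0.5,0,0,0,0,0,15, 0.5,0,0,0,0,0,15, 0.5,0,0,0,0,0,15, 0.5,0,0,0,0,0,15]' && python3 -m crank '[0.5,0,0,0,0,0,15, 0.5,0,0,0,0,0,15, 0.2,0,0,0,0,0,15, 0,0,0,0,0,0,15, 0,0,0,0,0,0,15]'
python3 -c "
from h import *
print(B(state()['tcp_pos']))
cv2.imwrite('pics/s4.png',cv2.resize(capture('scene')[110:280,190:400],None,fx=3.5,fy=3.5,interpolation=cv2.INTER_CUBIC))"
```

```text
t: 12.12
tcp_pos: [0.4827, 0.1112, 0.0882]
tcp_rot: [-3.142, 0.0, 1.536]
wrist_force: [-0.8, -0.4, 0.0]
gripper_width: 0.0151
gripper_force: 0.1
t: 12.95
tcp_pos: [0.4864, 0.2111, 0.0883]
tcp_rot: [3.141, 0.0, 1.536]
wrist_force: [-0.1, -0.2, -0.1]
gripper_width: 0.0151
gripper_force: 0.0
t: 13.37
tcp_pos: [0.487, 0.2342, 0.0882]
tcp_rot: [-3.141, 0.0, 1.536]
wrist_force: [-0.4, -0.2, 0.1]
gripper_width: 0.0151
gripper_force: 0.0
[-62.1 193.6]
```

View pics/s4.png

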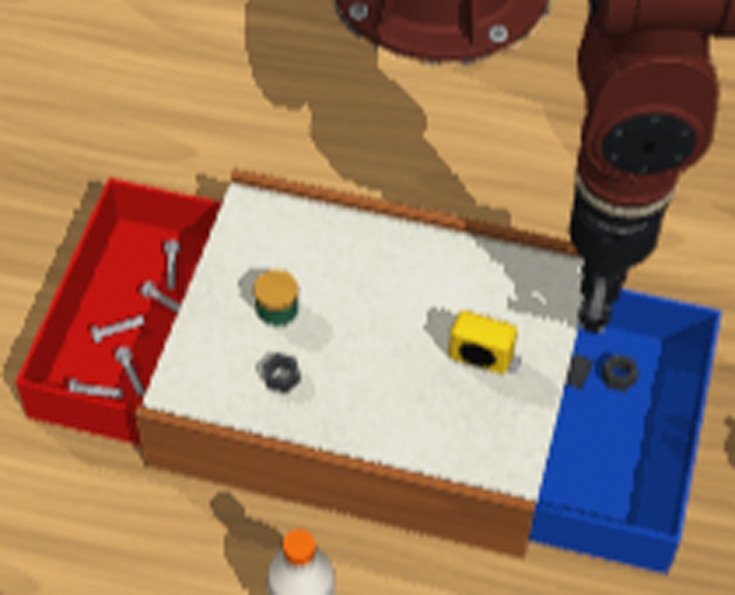

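Nut B is in the blue bin too, tilted at (578,372). For nut A at board (68,-67), I'll raise 100 mm, go back 312 mm, and across 130 mm.

```bash
python3 -m crank '[0,0,-1,0,0,0,15, 0,0,-1,0,0,0,15, 0,0,-1,0,0,0,15, 0,0,-1,0,0,0,15, 0,1,-1,0,0,0,15, -1,1,0,0,0,0,15, -1,1,0,0,0,0,15, -1,1,0,0,0,0,15, -1,1,0,0,0,0,15, -1,1,0,0,0,0,15]' && python3 -m crank '[-1,0.5,0,0,0,0,15, -1,0,0,0,0,0,15, -1,0,0,0,0,0,15, -1,0,0,0,0,0,15, -1,0,0,0,0,0,15, -1,0,0,0,0,0,15, -1,0,0,0,0,0,15, -1,0,0,0,0,0,15, -1,0,0,0,0,0,15, -1,0,0,0,0,0,15]' && python3 -m crank '[-0.6,0,0,0,0,0,15, 0,0,0,0,0,0,15, 0,0,0,0,0,0,15]'
python3 -c "
from h import *
print(B(state()['tcp_pos']))"
```

```text
t: 14.25
tcp_pos: [0.6043, 0.1282, 0.1883]
tcp_rot: [3.141, 0.0, 1.535]
wrist_force: [0.6, 0.3, 0.3]
gripper_width: 0.0149
gripper_force: 0.0
t: 15.08
tcp_pos: [0.6061, -0.0719, 0.1883]
tcp_rot: [-3.142, 0.0, 1.535]
wrist_force: [0.7, 0.1, 0.9]
gripper_width: 0.015
gripper_force: 0.0
t: 15.33
tcp_pos: [0.6059, -0.0828, 0.1882]
tcp_rot: [-3.141, -0.0, 1.534]
wrist_force: [-0.1, 0.2, 0.5]
gripper_width: 0.0148
gripper_force: 0.0
[  67.8 -119. ]
```

```bash
python3 -m crank '[0,0,1,0,0,0,15, 0,0,1,0,0,0,15, 0,0,1,0,0,0,15, 0,0,1,0,0,0,15, 0,0,0.6,0,0,0,15, 0,0,0.4,0,0,0,15, 0,0,0,0,0,0,15, 0.4,0,0,0,0,0,15, 0.4,0,0,0,0,0,15, 0.4,0,0,0,0,0,15]' && python3 -m crank '[0.5,0,0,0,0,0,15, 0.5,0,0,0,0,0,15, 0.5,0,0,0,0,0,15, 0.5,0,0,0,0,0,15, 0.5,0,0,0,0,0,15, 0.5,0,0,0,0,0,15, 0.5,0,0,0,0,0,15, 0.5,0,0,0,0,0,15, 0.5,0,0,0,0,0,15, 0.5,0,0,0,0,0,15]' 
python3 -c "
from h import *
print(B(state()['tcp_pos']))
capture('scene')
for r in recognise('scene','nut1_center'): print(r['score'],r['at'],B(ray('scene',r['at'],.093)))"
```

```text
t: 16.17
tcp_pos: [0.6077, -0.0576, 0.0897]
tcp_rot: [3.14, 0.0, 1.536]
wrist_force: [0.7, 0.4, 0.6]
gripper_width: 0.015
gripper_force: 0.0
t: 17.0
tcp_pos: [0.6104, 0.0426, 0.0883]
tcp_rot: [-3.142, 0.0, 1.536]
wrist_force: [-0.0, -0.7, 1.3]
gripper_width: 0.0149
gripper_force: 0.5
[68.   6.5]
0.53 [353.3, 213.0] [ -8.6 185.3]
0.32 [302.2, 222.0] [64.9 38. ]
```

Nut A is at about (65,38), right ahead of the fingers. I'll finish the push (186 mm).

```bash
python3 -m crank '[0.5,0,0,0,0,0,15, 0.5,0,0,0,0,0,15, 0.5,0,0,0,0,0,15, 0.5,0,0,0,0,0,15, 0.5,0,0,0,0,0,15, 0.5,0,0,0,0,0,15, 0.5,0,0,0,0,0,15, 0.5,0,0,0,0,0,15, 0.5,0,0,0,0,0,15, 0.5,0,0,0,0,0,15]' && python3 -m crank '[0.5,0,0,0,0,0,15, 0.5,0,0,0,0,0,15, 0.5,0,0,0,0,0,15, 0.5,0,0,0,0,0,15, 0.5,0,0,0,0,0,15, 0.5,0,0,0,0,0,15, 0.5,0,0,0,0,0,15, 0.5,0,0,0,0,0,15, 0.2,0,0,0,0,0,15, 0,0,0,0,0,0,15]' && python3 -m crank '[0,0,-1,0,0,0,15, 0,0,-1,0,0,0,15, 0,0,-1,0,0,0,15, 0,0,-1,0,0,0,15, 0,0,-1,0,0,0,15, 0,0,-1,0,0,0,15, 0,0,-1,0,0,0,15, 0,0,0,0,0,0,15, 0,0,0,0,0,0,15, 0,0,0,0,0,0,15]'
python3 -c "
from h import *
print(B(state()['tcp_pos']))
cv2.imwrite('pics/s5.png',cv2.resize(capture('scene')[110:280,190:400],None,fx=3.5,fy=3.5,interpolation=cv2.INTER_CUBIC))"
```

```text
t: 17.93
tcp_pos: [0.6139, 0.1426, 0.0883]
tcp_rot: [3.142, 0.0, 1.536]
wrist_force: [0.7, -0.5, 0.3]
gripper_width: 0.015
gripper_force: 0.1
t: 18.77
tcp_pos: [0.6167, 0.2266, 0.0882]
tcp_rot: [-3.141, -0.0, 1.537]
wrist_force: [-0.1, 0.3, -0.6]
gripper_width: 0.0151
gripper_force: 0.0
t: 19.6
tcp_pos: [0.6168, 0.2252, 0.2274]
tcp_rot: [-3.141, 0.0, 1.535]
wrist_force: [0.5, 0.0, -0.4]
gripper_width: 0.0149
gripper_force: 0.0
[ 67.9 189.2]
```

View pics/s5.png

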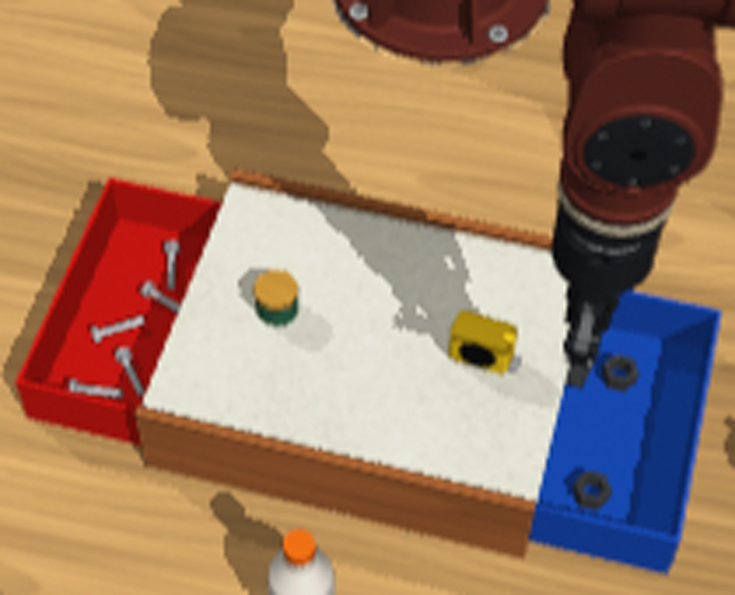

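All three nuts are in the blue bin: (620,372), (592,490), and the tilted one partly hidden behind the finger at (578,375). The tin and tape are where they were, and the arm is clear.

```bash
python3 -c "
from plant import *
print(finish_job())"
```

```text
the job is handed in; nothing more can be done
None
```

The three nuts were swept over the board's open end into the blue bin by pushing only; the tin and tape measure stayed in place, none went into the red bin, and the job is handed in after about 20 s of the 72 s allowed.

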